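Pack the pepper grinder snug and take off its cap of unknown thread

TASK

The pepper grinder on the breakfast bar stands in its open carton and is to be refilled: first fold the carton's short flap down flat, then fold the long notched flap down flat over it, around the grinder's neck. Then take the grinder's cap off: nobody knows which way its quick thread turns, so try one way and, if it stops, the other, without forcing it; lift it straight up and finish while still holding it upright and still, about 10 cm above the neck, with the flaps left shut. Leave the other things on the bar where they are.

Things in the scene. Friction and masses are not known exactly. Their poses are not given: they have to be found in the camera images.
- carton: Cardboard carton, 134 mm along its x by 170 mm along its y, 85 mm high, walls 4 mm, fixed to the bar; origin under its centre on the bar, z up, yaw varies by up to 0.3 rad, its +y side is on the robot's left. The glass grinder stands fixed in its middle: a steel neck 52 mm wide rises to a rim 105 mm above the bar, on the carton's z axis.
- flap_short (a joint): Short flap hinged on the carton's +y top edge: panel 130 mm (x) by 50 mm, 3 mm thick. Angle in rad: 0 = folded down flat over the carton, towards -y; 1.57 = standing straight up; at most 2.0 = leaning outward. Starts at 1.35 to 1.75. It stays where it is left (stiff crease: about 1 N at 40 mm from the hinge).
- flap_long (a joint): Long flap hinged on the carton's -y top edge: 130 mm (x) by 135 mm, 3 mm thick. The 51 mm next to the hinge are a full panel; beyond it a notch 68 mm wide, open at the end, leaves two 31 mm wide prongs that pass either side of the cap. Rad: 0 = folded flat, towards +y, prongs over the short flap; 1.57 = upright. Starts at 1.35 to 1.75; stays where it is left, like the short one.
- short_hinge (a point): Middle of the short flap's hinge line (on the carton's +y top edge, 86.5 mm above the bar); the hinge runs along the carton's x.
- long_hinge (a point): Middle of the long flap's hinge line (on the carton's -y top edge, 89.5 mm above the bar); the hinge runs along the carton's x.
- cap: The grinder's round ribbed steel twist cap, 56 mm in diameter, 45 mm high, 60 to 130 g; origin at the centre of its underside, which rests on the neck rim; z up. A thin dark bar across its top lies along its x. With the flaps flat its underside is 14 mm above them and its whole side is free to grip. Below it a 27 mm long key, 40 mm wide, reaches into the neck: lift at least that to clear.
- neck_rim (a point): Centre of the neck rim, 105 mm above the bar; fixed to the carton. The cap's quick thread has no rise: 0.8 rad of turn one way frees the cap (1.0 to 1.4 is safe) with hardly any resistance, then it lifts straight out. The other way it stops hard within about 0.15 rad. Which way is free differs from case to case and cannot be seen. Until freed the cap lifts only 2 to 3 mm.
- mug: Bystander: red ceramic mug, 82 mm wide, 95 mm high; origin under its centre.
- egg_cup: Bystander: black plastic egg cup, 50 mm wide, 62 mm high; origin under its centre.
- coaster: Bystander: round bamboo coaster, 96 mm wide, 8 mm thick; origin under its centre.
- salt_shaker: Bystander: glass salt shaker with steel top, 42 mm wide, 73 mm high; origin under its centre.
- jam_jar: Bystander: jam jar, 68 mm wide, 90 mm high; origin under its centre.
- bowl: Bystander: white bowl, 124 mm wide, 50 mm high; origin under its centre.
Mind the look-alikes: they are no part of the job. What is shaped like the carton but pink is not meant. What is shaped like the cap but purple is not meant.

How it is judged:
On the way, in this order (a step that is already met when the one before it is completed fails the run):
1. the short flap is folded down flat while the long flap still stands open (value of joint flap_short below 0.15 rad and value of joint flap_long above 0.6 rad), for 0.1 s.
2. the long flap is folded down flat over it, the cap still on the grinder (value of joint each of flap_short, flap_long below 0.15 rad and z of cap in the frame of carton below 0.112 m), for 0.2 s.
3. the cap is off the neck, flaps still down (value of joint each of flap_short, flap_long below 0.15 rad and z of cap in the frame of carton above 0.14 m and contact force between the fingers and cap above 1 N), for 0.2 s.
At the end, for the whole second after the job is handed in: Flaps within 0.15 rad of flat; cap gripped by the fingers, at least 60 mm above the neck rim, within 80 mm sideways of it, tilted under 0.35 rad, slower than 30 mm/s, touching no part of carton or grinder; the program ends holding it (value of joint each of flap_short, flap_long below 0.15 rad and z of cap in the frame of carton above 0.165 m and horizontal distance between cap and neck_rim below 0.08 m and angle between cap's own z axis and vertical below 0.35 rad and linear speed of cap below 0.03 m/s and contact force between the fingers and cap above 1 N and contact force between cap and carton below 0.1 N); the arm keeps its last pose, push and grip.
It fails at once if another thing on the bar is moved by more than 30 mm or tipped (distance of any of mug, egg_cup, coaster, salt_shaker, jam_jar, bowl from where it was at the start of the episode above 0.03 m or angle between any of mug, egg_cup, coaster, salt_shaker, jam_jar, bowl's own z axis and vertical above 0.5 rad).
It fails at once if the cap is pulled with brute force (over 100 N on the grinder) (contact force between cap and carton above 100 N).
It also fails if it takes over 64 s, if anything falls off the work surface, if the arm or the gripper's body presses on something with over 40 N, if the wrist force passes 120 N, or if a joint passes its speed limit or range.

ROBOT

A 6-joint arm with a two-finger parallel gripper is mounted at the origin on the work surface. World frame = base frame: x ahead of the robot, y to its left, z up, the work surface at z = 0. Lengths are in m, angles in rad, forces in N, time in s.
With the tool pointing down it reaches from about 0.25 to 0.775 m from the base axis. Payload 4 kg.
Tool frame: the origin (TCP) lies midway between the tips of the shut fingers; the grasp point (between the pads) lies 19 mm behind it; z points along the fingers, y is the line along which they close (so a half turn about z gives the same grasp; the last joint's range is limited). The gripper opens to 94 mm and grips with 3 to 60 N. Pads are 16 mm wide; open, the fingers measure 119 mm over their backs; the gripper's body (75 mm by 177 mm) begins 78 mm behind the grasp point.
Start: joints at [-1.377, 0.087, 1.371, -0, 1.684, -0.103], TCP at [0.161, -0.526, 0.206] pointing down, gripper open.
Joint ranges: [-3.1, 3.1], [-0.76, 2.03], [0.27, 2.55], [-1.08, 4.22], [0.17, 2.65], [-2.57, 2.57]. Speed limits (rad/s): [2.79, 2.79, 3.14, 3.14, 3.14, 3.14].

INTERFACE

Orientations are given as [roll, pitch, yaw] about the fixed x, y, z axes, in that order (R = Rz(yaw) Ry(pitch) Rx(roll)).
In Python, from bench import get_obs, snapshot, close_job gives the robot as it stands. The module is installed in compiled form; this text tells all that it offers.
- The arm moves only by the tool drive_tool, never from a script. Its argument "commands" is a list of rows, each a list of 6 numbers: the shift along the tool's x, y, z in units of 0.04 m (1.0 is 0.04 m), then the turn, a rotation vector about the tool's x, y, z in units of 0.1 rad (1.0 is 0.1 rad). In form: [[dx, dy, dz, wx, wy, wz], ...]. A call has 1 to 20 rows; each row shifts and turns the commanded pose from where the row before left it, along the tool's axes as they then stand; what a row does not reach is not made up. A row lasts 1/8 s, in which the tool goes at most 62.5 mm and 10.7 degrees, less where a joint would pass 70% of its speed; a pose out of reach is approached as far as the arm can. A call with a number of a shift or a turn outside -1 to 1 is refused whole. A call with a gripper value outside its range is refused whole. "gripper" is the closure, from 0 (fully open) to 1 (shut), set as the call begins (left out, the last holds). The fingers move at their own pace and stop on an object; the grip force is fixed at half the most. Time passes only in rows, so rows that do not move let the fingers close. It gives the time, the measured TCP pose, the force, the opening and the grip force at its end, in the units of the state.
- get_obs(): the state, without advancing time (a new reading comes with each control period).
- snapshot(name): name is "scene" or "top" or "wrist"; returns a dict with "image" (420x560x3 uint8, blue, green, red), "range_z" (420x560 float32, m along the optical axis (not along the pixel's ray), 0 where there is no reading), "fx", "fy", "cx", "cy" (pixels), "rvec" (rotation vector, rad) and "tvec" (3), from world to camera coordinates, as OpenCV has them. Camera axes: x right, y down, z forward; pixel columns grow to the right and rows downward; lengths in m; the calibration is good to about 2 mm. The wrist camera is an equidistant fisheye: a pixel r from the principal point sees the ray r / f radians off the axis. A picture is of the moment at which its call begins.
- close_job(): hands the job in; it is judged then, once.
The state is a dict: "time": time; "joint_positions": joint angles; "qvel": joint speeds; "joint_torque": joint torques, N m; "tool_pos": TCP position; "ee_rot": TCP orientation; "wrist_force": force on the tool from outside, world axes, zero at the start; "wrist_torque": the same for the moment, N m; "width": finger opening in m; "finger_force": force on a finger pad.
Only numpy, scipy, OpenCV 4.12 (cv2) and the standard library are available. Lean on these libraries where they do the work, as an engineer would, in place of code of your own. Each camera call takes 0.05 s, during which the arm holds its last target. There are 200 camera calls.

## Working session

There is one attempt and no reset: what is moved stays moved. The work goes in short steps, Python scripts to look and compute and a tool call to move; the robot and the scene stay as the last step left them, time stands still between calls to the robot, and variables do not carry over. Pictures are saved under pics/ and viewed, at most 10 in all, crops included, and the job is handed in when it is done.

Besides the shell and the picture viewer there is one more tool, called by a JSON object that holds its "name" and its "arguments", one argument or row to a line. drive_tool: Moves the arm, as the interface text tells. Its arguments: {"type":"object","properties":{"commands":{"type":"array"},"gripper":{"type":"number"}},"required":["commands"]}

```bash
mkdir -p pics; cat > h.py <<'E'
import numpy as np, cv2
from bench import get_obs, snapshot, close_job
from scipy.spatial.transform import Rotation as R
def cloud(s):
    z=s["range_z"]; v,u=np.indices(z.shape)
    p=np.stack([(u-s["cx"])/s["fx"]*z,(v-s["cy"])/s["fy"]*z,z],-1)
    M=cv2.Rodrigues(np.array(s["rvec"],float))[0]
    w=(p-np.array(s["tvec"]).ravel())@M
    w[z==0]=np.nan
    return w
E
python3 - <<'E'
from h import *
o=get_obs();print({k:np.round(v,3) for k,v in o.items()})
for n in("scene","top"):
    s=snapshot(n);cv2.imwrite(f"pics/{n}0.png",s["image"]);np.savez(f"{n}0.npz",**s)
    M=cv2.Rodrigues(np.array(s["rvec"],float))[0];print(n,-M.T@np.ravel(s["tvec"]))
E
```

```text
{'time': np.float64(0.0), 'joint_positions': array([-1.377,  0.088,  1.372, -0.   ,  1.684, -0.103]), 'qvel': array([-0.001,  0.   ,  0.001, -0.001, -0.002, -0.002]), 'joint_torque': array([-1.0000e-03, -3.4019e+01, -3.0243e+01,  7.2000e-02,  3.3000e-02,
       -0.0000e+00]), 'tool_pos': array([ 0.161, -0.525,  0.204]), 'ee_rot': array([-3.139, -0.   ,  0.297]), 'wrist_force': array([ 0.453, -0.199, -0.198]), 'wrist_torque': array([-0.044,  0.009,  0.019]), 'finger_force': np.float64(0.0), 'width': np.float64(0.094)}
scene [ 1.20566816 -0.28006702  0.9650911 ]
top [ 0.38778057 -0.02963661  1.13193857]
```

View pics/scene0.png

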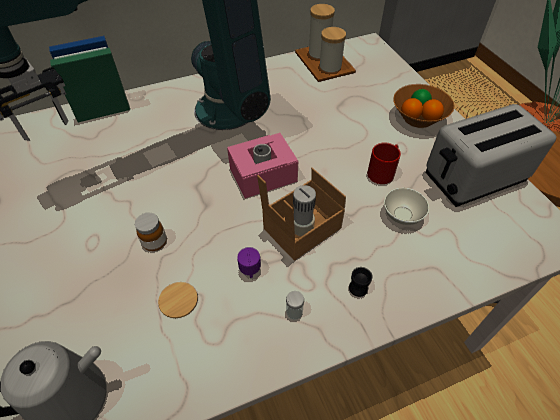

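View pics/top0.png

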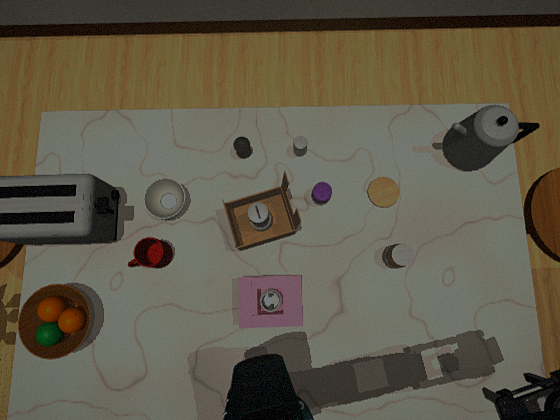

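The scene view shows the brown carton at about (303,225), with the cap at (303,200) and the long flap at (275,205). In the top view the carton is at (262,217), the cap at (260,214), the long flap at about (288,205), and the purple look-alike to its right at (321,192). Next I'll measure these.

```bash
python3 - <<'E'
from h import *
T=dict(np.load("top0.npz"));S=dict(np.load("scene0.npz"))
W=cloud(T);V=cloud(S)
# cap top: z about .15
for n,w in(("top",W),("scene",V)):
    m=(w[...,2]>.143)&(w[...,2]<.158)
    k,l,st,c=cv2.connectedComponentsWithStats(m.astype(np.uint8))
    for i in range(1,k):
        if 25<st[i,4]<900: p=w[l==i]; print(n,c[i].round(),st[i,4],p.mean(0).round(3),(np.ptp(p,0)).round(3))
# carton points
P=np.concatenate([W.reshape(-1,3),V.reshape(-1,3)]);C=np.concatenate([T["image"].reshape(-1,3),S["image"].reshape(-1,3)]).astype(int)
hsv=cv2.cvtColor(C.astype(np.uint8)[None],cv2.COLOR_BGR2HSV)[0]
c0=np.array([.47,.02]);
br=(hsv[:,0]>5)&(hsv[:,0]<22)&(hsv[:,1]>90)
sel=br&(np.hypot(P[:,0]-.47,P[:,1]-.02)<.2)
rim=sel&(abs(P[:,2]-.085)<.006)
q=P[rim][:,:2].astype(np.float32); print("rim",len(q),cv2.minAreaRect(q))
up=sel&(P[:,2]>.1)
a=P[up];np.save("up.npy",a)
print("up",len(a),a.min(0).round(3),a.max(0).round(3))
for r in np.array([P[sel][:,2]]): print(np.histogram(r,bins=np.arange(0,.26,.02)))
for n,x,y in(("mug",150,253),("bowl",165,200),("egg",243,147),("salt",300,146),("purple",321,192),("coast",384,192),("jam",397,255),("pink",270,302)): print(n,W[y,x].round(3))
im=cv2.resize(T["image"][150:340,190:350],None,fx=3,fy=3,interpolation=cv2.INTER_CUBIC);
im2=cv2.resize(S["image"][120:270,215:360],None,fx=2,fy=2); 
o=np.zeros((570,480+290,3),np.uint8);o[:,:480]=im;o[:300,480:]=im2;cv2.imwrite("pics/c.png",o)
E
```

```text
top [479. 138.] 193 [ 0.77  -0.561  0.15 ] [0.111 0.09  0.015]
top [461. 131.] 31 [ 0.791 -0.517  0.15 ] [0.016 0.032 0.015]
top [ 97. 210.] 347 [0.587 0.463 0.153] [0.165 0.115 0.015]
top [257. 212.] 340 [0.573 0.04  0.15 ] [0.054 0.053 0.012]
scene [548.   9.] 27 [0.092 1.278 0.151] [0.023 0.024 0.014]
scene [322.  23.] 88 [-0.148  0.437  0.151] [0.055 0.071 0.015]
scene [333.  33.] 247 [-0.076  0.449  0.146] [0.091 0.088 0.008]
scene [234.  97.] 283 [ 0.143 -0.002  0.151] [0.315 0.171 0.015]
scene [91. 77.] 240 [-0.126 -0.393  0.151] [0.017 0.166 0.015]
scene [477. 157.] 571 [0.642 0.518 0.152] [0.166 0.307 0.015]
scene [304. 194.] 319 [0.581 0.039 0.149] [0.058 0.054 0.011]
scene [264. 198.] 33 [ 0.558 -0.06   0.151] [0.03  0.012 0.015]
scene [289. 223.] 29 [ 0.652 -0.032  0.151] [0.028 0.01  0.014]
scene [ 56. 390.] 412 [ 0.839 -0.572  0.151] [0.104 0.112 0.015]
scene [ 85. 362.] 84 [ 0.806 -0.517  0.151] [0.018 0.037 0.015]
rim 708 ((0.576892614364624, 0.03977087885141373), (0.14056725800037384, 0.1723145693540573), 16.175846099853516)
up 1196 [ 0.49 -0.07  0.1 ] [0.665 0.138 0.228]
(array([2085,  543,  599,  678,  825,  317,  421,  110,   87,   97,   89,
         75]), array([0.  , 0.02, 0.04, 0.06, 0.08, 0.1 , 0.12, 0.14, 0.16, 0.18, 0.2 ,
       0.22, 0.24]))
mug [0.482 0.369 0.006]
bowl [0.643 0.332 0.004]
egg [0.795 0.091 0.041]
salt [ 0.783 -0.08   0.075]
purple [ 0.645 -0.137  0.071]
coast [ 0.658 -0.335  0.006]
jam [ 0.461 -0.336  0.091]
pink [0.339 0.012 0.049]
```

View pics/c.png

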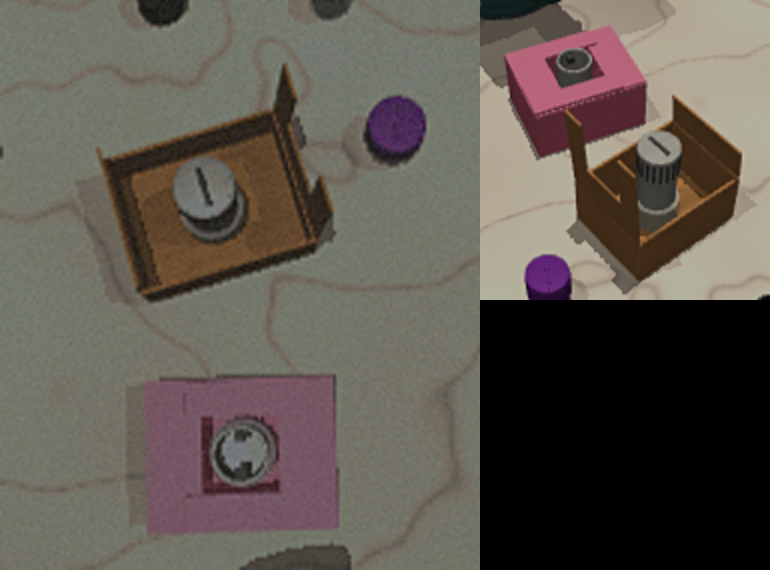

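```bash
cat >> h.py <<'E'
C0=np.array([.577,.040]);YAW=.282
def carton(p):
    p=np.asarray(p,float);d=p[...,:2]-C0;c,s=np.cos(YAW),np.sin(YAW)
    return np.stack([d[...,0]*c+d[...,1]*s,-d[...,0]*s+d[...,1]*c,p[...,2]],-1)
def st():
    o=get_obs();print("t",round(float(o["time"]),2),"carton-frame TCP",carton(o["tool_pos"]).round(4),"rpy",np.round(o["ee_rot"],3),"F",np.round(o["wrist_force"],1),"w",round(float(o["width"]),4),"ff",round(float(o["finger_force"]),1),"q",np.round(o["joint_positions"],2))
E
python3 - <<'E'
from h import *
a=carton(np.load("up.npy"))
for s,h in((1,.0865),(-1,.0895)):
    b=a[(s*a[:,1]>.045)&(s*a[:,1]<.15)&(abs(a[:,0])<.07)]
    for lo in np.arange(.1,.24,.02):
        k=b[(b[:,2]>lo)&(b[:,2]<lo+.02)]
        if len(k): print(s,lo.round(2),len(k),np.median(k,0).round(3))
E
```

```text
1 0.1 155 [-0.001  0.082  0.11 ]
1 0.12 230 [0.002 0.081 0.133]
-1 0.1 162 [ 0.005 -0.088  0.11 ]
-1 0.12 187 [ 0.004 -0.089  0.133]
-1 0.14 109 [-0.011 -0.09   0.146]
-1 0.16 87 [-0.032 -0.092  0.17 ]
-1 0.18 97 [ 0.033 -0.093  0.191]
-1 0.2 89 [-0.033 -0.095  0.211]
-1 0.22 75 [ 0.033 -0.094  0.224]
```

{"name": "drive_tool", "arguments": {
  "commands": [
    [0,0,-0.75,0,0,0],
    [0,0,-0.75,0,0,0],
    [0,0,-0.75,0,0,0],
    [0.7,-0.7,0,0,0,0],
    [0.7,-0.7,0,0,0,0],
    [0.7,-0.7,0,0,0,0],
    [0.7,-0.7,0,0,0,0],
    [0.7,-0.7,0,0,0,0],
    [0.7,-0.7,0,0,0,0],
    [0.7,-0.7,0,0,0,0],
    [0.7,-0.7,0,0,0,0],
    [0.7,-0.7,0,0,0,0],
    [0.7,-0.7,0,0,0,0],
    [0.7,-0.7,0,0,0,0],
    [0.7,-0.7,0,0,0,0],
    [0.7,-0.7,0,0,0,0],
    [0.7,-0.7,0,0,0,0],
    [0.7,-0.7,0,0,0,0],
    [0.7,-0.7,0,0,0,0],
    [0.7,-0.7,0,0,0,0]
  ],
  "gripper": 1
}}

```text
time: 2.6
tool_pos: [0.4771, 0.0697, 0.2949]
ee_rot: [3.142, 0.001, 0.297]
wrist_force: [-0.2, 0.5, 0.1]
width: 0.0005
finger_force: 0.0
```

{"name": "drive_tool", "arguments": {
  "commands": [
    [0.7,-0.7,0,0,0,-1],
    [0.7,-0.7,0,0,0,-1],
    [0,0,0,0,0,-1],
    [0,0,0,0,0,-1],
    [0,0,0,0,0,-1],
    [0,0,0,0,0,-1],
    [0,0,0,0,0,-1],
    [0,0,0,0,0,-1],
    [0,0,0,0,0,-1],
    [0,0,0,0,0,-1],
    [0,0,0,0,0,-1],
    [0,0,0,0,0,-1],
    [0,0,0,0,0,-1],
    [0,0,0,0,0,-1],
    [0,0,0,0,0,-1],
    [0,0,0,0,0,-0.5],
    [0,0,0,0,0,0]
  ]
}}

```text
time: 4.72
tool_pos: [0.5102, 0.14, 0.2948]
ee_rot: [-3.14, -0.0, 1.846]
wrist_force: [1.1, -0.2, -0.6]
width: 0.0004
finger_force: 0.0
```

```bash
python3 -c "
from h import *
st()"
```

```text
t 4.72 carton-frame TCP [-0.0363  0.1146  0.2948] rpy [-3.14  -0.     1.846] F [ 1.1 -0.2 -0.6] w 0.0004 ff 0.0 q [ 0.16  0.04  1.24 -0.    1.86 -0.11]
```

{"name": "drive_tool", "arguments": {
  "commands": [
    [0.4,0.9,0,0,0,-0.07],
    [0,0,1,0,0,0],
    [0,0,1,0,0,0],
    [0,0,1,0,0,0],
    [0,0,1,0,0,0],
    [0,0,0.25,0,0,0],
    [-0.3,0,0,0,0,0],
    [-0.3,0,0,0,0,0],
    [-0.3,0,0,0,0,0],
    [-0.26,0,0.02,0,0,0],
    [-0.24,0,0.1,0,0,0],
    [-0.21,0,0.15,0,0,0],
    [-0.16,0,0.21,0,0,0],
    [-0.1,0,0.24,0,0,0]
  ]
}}

```text
time: 6.48
tool_pos: [0.5617, 0.0929, 0.0959]
ee_rot: [-3.141, 0.0, 1.854]
wrist_force: [-0.3, 1.1, 0.7]
width: 0.0004
finger_force: 0.5
```

{"name": "drive_tool", "arguments": {
  "commands": [
    [-0.03,0,0.08,0,0,0],
    [0,0,0.08,0,0,0],
    [0,0,0,0,0,0],
    [0,0,0,0,0,0]
  ]
}}

```text
time: 6.98
tool_pos: [0.5619, 0.0925, 0.0903]
ee_rot: [-3.142, -0.0, 1.854]
wrist_force: [-0.2, -0.0, 0.7]
width: 0.0005
finger_force: 0.0
```

```bash
python3 - <<'E'
from h import *
st()
s=snapshot("scene");cv2.imwrite("pics/s1.png",cv2.resize(s["image"][100:290,200:400],None,fx=3,fy=3))
E
```

```text
t 6.97 carton-frame TCP [0.0001 0.0546 0.0903] rpy [-3.142 -0.     1.854] F [-0.2 -0.   0.7] w 0.0005 ff 0.0 q [ 0.06  0.18  1.5   0.    1.46 -0.22]
```

View pics/s1.png

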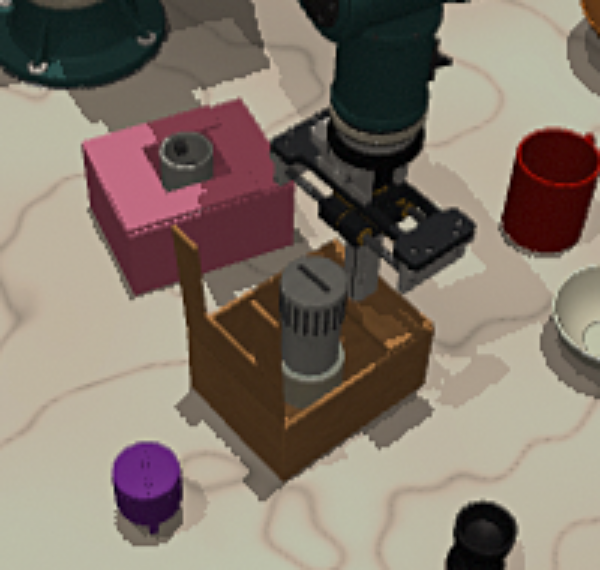

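The short flap lies flat at (390,310) and the long flap still stands, with its prongs at (190,270) and (280,370). Next I'll go over and behind the long flap with the fingers open, one per prong.

{"name": "drive_tool", "arguments": {
  "commands": [
    [0,0,-1,0,0,0],
    [0,0,-1,0,0,0],
    [0,0,-1,0,0,0],
    [0,0,-1,0,0,0],
    [0,0,-0.5,0,0,0],
    [-1,0,0,0,0,0],
    [-1,0,0,0,0,0],
    [-1,0,0,0,0,0],
    [-1,0,0,0,0,0],
    [-1,0,0,0,0,0],
    [0,0,0.8,0,0,0],
    [0,0,0.8,0,0,0],
    [0,0,0.75,0,0,0],
    [0,0,0,0,0,0]
  ],
  "gripper": 0
}}

```text
time: 8.78
tool_pos: [0.616, -0.0993, 0.173]
ee_rot: [-3.136, -0.003, 1.854]
wrist_force: [-0.0, 0.5, -0.1]
width: 0.0941
finger_force: 0.0
```

```bash
python3 -c "
from h import *
st()"
```

```text
t 8.78 carton-frame TCP [-0.0013 -0.1446  0.173 ] rpy [-3.136e+00 -3.000e-03  1.854e+00] F [-0.   0.5 -0.1] w 0.0941 ff 0.0 q [-0.25  0.27  1.23 -0.    1.65 -0.53]
```

{"name": "drive_tool", "arguments": {
  "commands": [
    [0.35,0,0,0,0,0],
    [0.35,0,0,0,0,0],
    [0.29,0,-0.03,0,0,0],
    [0.29,0,-0.03,0,0,0],
    [0.29,0,0.04,0,0,0],
    [0.28,0,0.04,0,0,0],
    [0.27,0,0.11,0,0,0],
    [0.26,0,0.11,0,0,0],
    [0.23,0,0.17,0,0,0],
    [0.22,0,0.18,0,0,0],
    [0.18,0,0.23,0,0,0],
    [0.17,0,0.23,0,0,0],
    [0.11,0,0.27,0,0,0],
    [0.11,0,0.26,0,0,0],
    [0.07,0,0.2,0,0,0],
    [0,0,0.15,0,0,0],
    [0,0,0,0,0,0]
  ]
}}

```text
time: 10.9
tool_pos: [0.5787, 0.0334, 0.0984]
ee_rot: [-3.141, -0.0, 1.854]
wrist_force: [0.2, -0.6, 0.2]
width: 0.0941
finger_force: 0.0
```

```bash
python3 - <<'E'
from h import *
st()
s=snapshot("scene");cv2.imwrite("pics/s2.png",cv2.resize(s["image"][100:290,200:400],None,fx=3,fy=3))
E
```

```text
t 10.9 carton-frame TCP [-0.0002 -0.0068  0.0984] rpy [-3.141 -0.     1.854] F [ 0.2 -0.6  0.2] w 0.0941 ff 0.0 q [-0.04  0.2   1.46 -0.    1.48 -0.32]
```

View pics/s2.png

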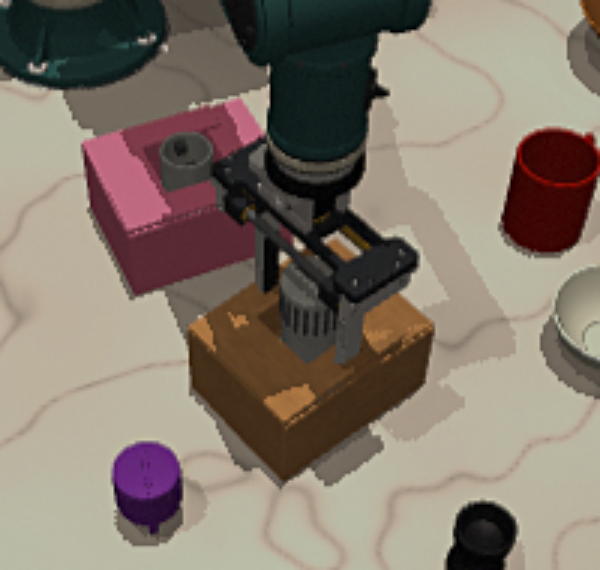

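The long flap is nearly flat over the short one, with the fingers either side of the cap. I'll press the last 6 mm, then rise to the grasp height and grip.

{"name": "drive_tool", "arguments": {
  "commands": [
    [0,0,0.08,0,0,0],
    [0,0,0.08,0,0,0],
    [0,0,0,0,0,0],
    [0,0,0,0,0,0],
    [0,0,0,0,0,0]
  ]
}}

```text
time: 11.58
tool_pos: [0.579, 0.0335, 0.0927]
ee_rot: [3.141, 0.0, 1.854]
wrist_force: [-0.2, -0.9, -0.7]
width: 0.0943
finger_force: 0.0
```

{"name": "drive_tool", "arguments": {
  "commands": [
    [0,0,-0.2,0,0,0],
    [0.17,0,-0.2,0,0,0],
    [0,0,-0.02,0,0,0],
    [0,0,0,0,0,0]
  ]
}}

```text
time: 12.08
tool_pos: [0.5772, 0.0402, 0.1098]
ee_rot: [3.141, 0.0, 1.854]
wrist_force: [0.1, -0.0, 0.1]
width: 0.0941
finger_force: 0.0
```

{"name": "drive_tool", "arguments": {
  "commands": [
    [0,0,0,0,0,0],
    [0,0,0,0,0,0],
    [0,0,0,0,0,0],
    [0,0,0,0,0,0],
    [0,0,0,0,0,0],
    [0,0,0,0,0,0]
  ],
  "gripper": 1
}}

```text
time: 12.82
tool_pos: [0.577, 0.04, 0.1093]
ee_rot: [-3.141, 0.0, 1.854]
wrist_force: [-0.4, -0.1, -0.3]
width: 0.0554
finger_force: 30.0
```

```bash
python3 - <<'E'
from h import *
st();print(get_obs()["wrist_torque"])
for n in("top","scene"):
    w=cloud(snapshot(n));c=carton(w)
    for nm,(y0,y1) in dict(long=(-.08,-.04),mid=(-.03,.03),prong=(.03,.048),end=(.055,.08)).items():
        m=(c[...,1]>y0)&(c[...,1]<y1)&(abs(c[...,0])<.062)&(c[...,2]>.06)&(c[...,2]<.11);print(n,nm,m.sum(),np.percentile(c[m][:,2],[10,50,90]).round(4))
E
```

```text
t 12.82 carton-frame TCP [ 0.     -0.      0.1093] rpy [-3.141  0.     1.854] F [-0.4 -0.1 -0.3] w 0.0554 ff 30.0 q [-0.03  0.19  1.45 -0.    1.5  -0.31]
[-0.04841891 -0.05684356 -0.02377885]
top long 428 [0.0883 0.0908 0.0934]Traceback (most recent call last):
  File "<stdin>", line 6, in <module>
    return _quantile_unchecked(
        a, q, axis, out, overwrite_input, method, keepdims, weights)
    return _ureduce(a,
                    func=_quantile_ureduce_func,
    ...<5 lines>...
                    overwrite_input=overwrite_input,
                    method=method)
    r = func(a, **kwargs)
    result = _quantile(arr,
                       quantiles=q,
    ...<2 lines>...
                       out=out,
                       weights=wgt)
    slices_having_nans = np.isnan(arr[-1, ...])
                                  ~~~^^^^^^^^^
IndexError: index -1 is out of bounds for axis 0 with size 0
```

The panel is flat (top at 91 mm, as it must be) and the cap is gripped at 55.4 mm with 30 N. I'll try turning one way gently.

{"name": "drive_tool", "arguments": {
  "commands": [
    [0,0,0,0,0,0.5],
    [0,0,0,0,0,0.5],
    [0,0,0,0,0,0.5],
    [0,0,0,0,0,0.5],
    [0,0,0,0,0,0]
  ]
}}

```text
time: 13.5
tool_pos: [0.577, 0.04, 0.1094]
ee_rot: [-3.141, 0.0, 1.654]
wrist_force: [0.4, 0.0, -0.3]
width: 0.0553
finger_force: 30.0
```

```bash
python3 -c "
from h import *
st();o=get_obs();print(o['wrist_torque'].round(3),o['joint_torque'].round(2))"
```

```text
t 13.5 carton-frame TCP [1.000e-04 0.000e+00 1.094e-01] rpy [-3.141  0.     1.654] F [ 0.4  0.  -0.3] w 0.0553 ff 30.0 q [-0.03  0.19  1.45 -0.    1.5  -0.11]
[-0.071 -0.085 -0.041] [ 2.000e-02 -3.765e+01 -2.957e+01  8.000e-02  5.000e-02  1.000e-01]
```

There's almost no torque at 0.2 rad, past where the stop would be, so this way is free. I'll go on to about 1.2 rad.

{"name": "drive_tool", "arguments": {
  "commands": [
    [0,0,0,0,0,0.7],
    [0,0,0,0,0,0.7],
    [0,0,0,0,0,0.7],
    [0,0,0,0,0,0.7]
  ]
}}

```text
time: 14.0
tool_pos: [0.577, 0.0401, 0.1094]
ee_rot: [-3.141, -0.0, 1.372]
wrist_force: [-0.2, 0.7, -1.3]
width: 0.0554
finger_force: 30.0
```

```bash
python3 -c "
from h import *
st();o=get_obs();print(o['wrist_torque'].round(3))"
```

```text
t 14.0 carton-frame TCP [1.000e-04 1.000e-04 1.094e-01] rpy [-3.141 -0.     1.372] F [-0.2  0.7 -1.3] w 0.0554 ff 30.0 q [-0.03  0.19  1.45  0.    1.5   0.17]
[ 0.028 -0.083 -0.028]
```

{"name": "drive_tool", "arguments": {
  "commands": [
    [0,0,0,0,0,0.7],
    [0,0,0,0,0,0.7],
    [0,0,0,0,0,0.7],
    [0,0,0,0,0,0.7],
    [0,0,0,0,0,0.7],
    [0,0,0,0,0,0.7],
    [0,0,0,0,0,0.7],
    [0,0,0,0,0,0.7],
    [0,0,0,0,0,0.7],
    [0,0,0,0,0,0.7],
    [0,0,0,0,0,0.2],
    [0,0,0,0,0,0]
  ]
}}

```text
time: 15.5
tool_pos: [0.5771, 0.04, 0.1094]
ee_rot: [-3.142, 0.0, 0.655]
wrist_force: [0.1, 0.4, -0.5]
width: 0.0558
finger_force: 30.0
```

{"name": "drive_tool", "arguments": {
  "commands": [
    [0,0,-0.05,0,0,0],
    [0,0,-0.05,0,0,0],
    [0,0,-0.05,0,0,0],
    [0,0,0,0,0,0]
  ]
}}

```text
time: 16.0
tool_pos: [0.5773, 0.04, 0.1158]
ee_rot: [3.141, -0.0, 0.654]
wrist_force: [-0.9, -0.3, -1.2]
width: 0.0554
finger_force: 30.0
```

```bash
python3 -c "
from h import *
st();o=get_obs();print(o['wrist_torque'].round(3))
s=snapshot('scene');cv2.imwrite('pics/s3.png',cv2.resize(s['image'][150:270,240:370],None,fx=4,fy=4))"
```

```text
t 16.0 carton-frame TCP [ 3.000e-04 -1.000e-04  1.158e-01] rpy [ 3.141 -0.     0.654] F [-0.9 -0.3 -1.2] w 0.0554 ff 30.0 q [-0.03  0.18  1.44 -0.    1.52  0.89]
[-0.008  0.012  0.043]
```

View pics/s3.png

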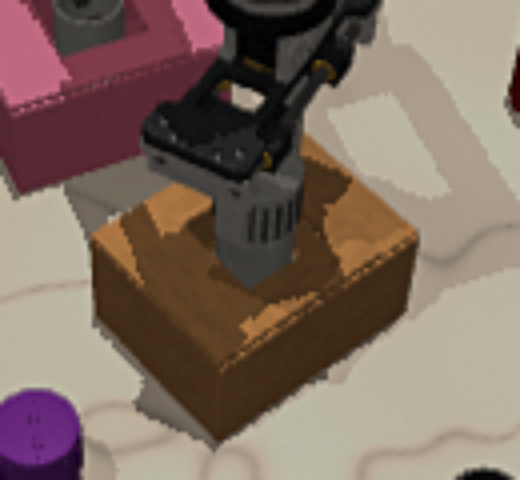

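The cap came up 6 mm carrying only its own weight, so it is free, and the flaps are flat. I'll lift it to 10 cm.

{"name": "drive_tool", "arguments": {
  "commands": [
    [0,0,-0.15,0,0,0],
    [0,0,-0.2,0,0,0],
    [0,0,-0.2,0,0,0],
    [0,0,-0.2,0,0,0],
    [0,0,-0.2,0,0,0],
    [0,0,-0.2,0,0,0],
    [0,0,-0.2,0,0,0],
    [0,0,-0.2,0,0,0],
    [0,0,-0.2,0,0,0],
    [0,0,-0.2,0,0,0],
    [0,0,-0.2,0,0,0],
    [0,0,-0.2,0,0,0],
    [0,0,-0.1,0,0,0],
    [0,0,0,0,0,0],
    [0,0,0,0,0,0],
    [0,0,0,0,0,0],
    [0,0,0,0,0,0]
  ]
}}

```text
time: 18.18
tool_pos: [0.577, 0.04, 0.2131]
ee_rot: [-3.141, 0.0, 0.654]
wrist_force: [-0.6, -0.3, -1.3]
width: 0.0558
finger_force: 30.0
```

```bash
python3 -c "
from h import *
st()
s=snapshot('scene');cv2.imwrite('pics/s4.png',cv2.resize(s['image'][110:270,220:400],None,fx=3,fy=3))"
```

```text
t 18.18 carton-frame TCP [-0.      0.      0.2131] rpy [-3.141  0.     0.654] F [-0.6 -0.3 -1.3] w 0.0558 ff 30.0 q [-0.03  0.15  1.29 -0.    1.71  0.89]
```

View pics/s4.png

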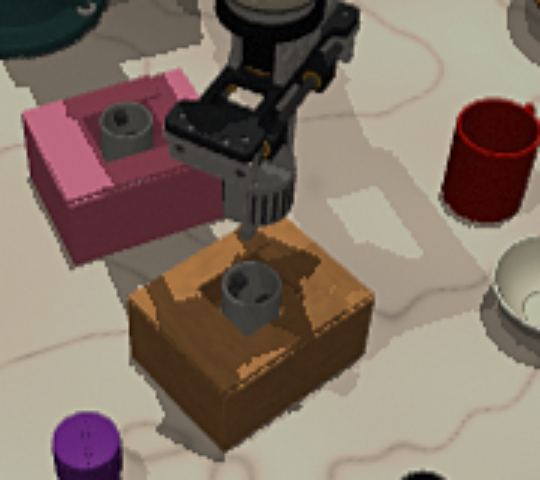

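The cap is held upright above the open neck at (250,290), and both flaps are flat.

```bash
python3 -c "
from bench import close_job
print(close_job())"
```

```text
the job is handed in; nothing more can be done
None
```

Job handed in at about 18 s of the 64 s allowed: both flaps are folded flat, and the cap is off and held upright and still about 10 cm above the neck; no verdict came back.

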